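Sweep the worn heel blocks into the scrap tray

TASK

Clear the three worn rubber heel blocks off the cobbler's bench: push them with the closed fingers, sweeping each one across the bench top and through the open side of the low steel scrap tray until it lies wholly inside. Keep the blocks flat on the bench all the way, never lifted or tipped, push them steadily rather than flicking them, and leave every other thing on the bench where it is.

Things in the scene. Friction and masses are not known exactly. Their poses are not given: they have to be found in the camera images.
- tray: low steel scrap tray fixed to the bench, open towards about -y (robot's right). Inside 270 mm wide (its x), 130 mm deep (its y); walls 3 mm thick, 25 mm high at both sides and back, front fully open. Floor level with the bench, no lip. Origin: bench height, middle of the open mouth; y points from the mouth in to the back wall, x along the mouth, z up
- heel1: worn black rubber heel block lying flat on the bench, D-shaped from above: 43 mm long (x), 42 mm wide (y), 14 mm thick, 20 to 36 g. Origin: on the underside, 20 mm from the flat edge, 23 mm from the tip of the round; no outline point is over 29 mm from it. x points from flat edge to round end, z up. Slides with ordinary friction
- heel2: worn black rubber heel block lying flat on the bench, D-shaped from above: 43 mm long (x), 42 mm wide (y), 14 mm thick, 20 to 36 g. Origin: on the underside, 20 mm from the flat edge, 23 mm from the tip of the round; no outline point is over 29 mm from it. x points from flat edge to round end, z up. Slides with ordinary friction
- heel3: worn black rubber heel block lying flat on the bench, D-shaped from above: 43 mm long (x), 42 mm wide (y), 14 mm thick, 20 to 36 g. Origin: on the underside, 20 mm from the flat edge, 23 mm from the tip of the round; no outline point is over 29 mm from it. x points from flat edge to round end, z up. Slides with ordinary friction
- tin: round steel polish tin, 53 mm across, 24 mm high, 90 g, standing among the heel blocks; leave it. Origin: centre of the underside, z up. The heel blocks and this tin stand in four lanes side by side about 71 mm apart along world x, in any order, and at different y
- spool: small upright wooden thread spool, 34 mm across, 40 mm high, 40 g, 85 to 115 mm to the +y side (tray side) of the polish tin, in the same lane; leave it. Origin: centre of the underside, z up
- hammer: hammer lying flat along the far side of the bench, under 50 mm high; leave it. Origin: on its underside, about mid-length; x along the handle towards the head
- brush: brush lying near the robot's left, under 60 mm high; leave it. Origin: on its underside, about mid-length; x from handle to bristles
- glue: glass glue jar, 72 mm across, 110 mm high, behind the tray at the left; leave it. Origin: centre of the underside
- nailcup: open steel cup, 64 mm across, 60 mm high, at the robot's near right; leave it. Origin: centre of the underside

How it is judged:
By the outcome, as a careful person would: the job done as asked, in the order asked, and still so for the second after the job is handed in, with the robot touching nothing.
It also fails if it takes over 70 s, if anything falls off the work surface, if the arm or the gripper's body presses on something with over 40 N, if the wrist force passes 120 N, or if a joint passes its speed limit or range.

ROBOT

A 7-joint arm with a two-finger parallel gripper is mounted at the origin on the work surface. World frame = base frame: x ahead of the robot, y to its left, z up, the work surface at z = 0. Lengths are in m, angles in rad, forces in N, time in s.
With the tool pointing down it reaches from about 0.425 to 0.95 m from the base axis. Payload 4.7 kg.
Tool frame: the origin (TCP) lies between the finger pads; the fingertips stand 17 mm ahead of it and the grasp point (between the pads) lies 2 mm behind it; z points along the fingers, y is the line along which they close (so a half turn about z gives the same grasp; the last joint's range is limited). The gripper opens to 87 mm and grips with 3 to 60 N. Pads are 19 mm wide; open, the fingers measure 117 mm over their backs; the gripper's body (75 mm by 190 mm) begins 51 mm behind the grasp point.
Start: joints at [-1.242, 0.469, -0.049, 1.532, 0.024, 1.141, -0.082], TCP at [0.236, 0.632, 0.24] pointing down, gripper open.
Joint ranges: [-2.59, 2.59], [-0.33, 1.99], [-1.39, 1.29], [0.1, 2.45], [-1.04, 4.18], [0.21, 1.99], [-2.66, 2.66]. Speed limits (rad/s): [2.57, 2.57, 3.14, 3.14, 3.14, 3.14, 3.14].

INTERFACE

Orientations are given as a unit quaternion [w, x, y, z].
In Python, from bench import arm, imaging, order gives the robot as it stands.
- The arm moves only by the shell command python3 -m creep 'ROWS' [FORCE]. ROWS is JSON, a list of rows, each an object with "linear": the shift along the tool's x, y, z each as a share of 0.2 m, from -1 to 1, a list of three; "twist": the turn about the tool's z as a share of 120 degrees, from -1 to 1; "grip": the finger opening in mm, from 0 to 87. In form: [{"linear": [tx, ty, tz], "twist": twist, "grip": grip}, ...]. A call has 1 to 12 rows; each row shifts and turns the commanded pose from where the row before left it, along the tool's axes as they then stand; what a row does not reach is not made up. A row lasts 1/8 s, in which the tool goes at most 62.5 mm and 10.7 degrees, less where a joint would pass 70% of its speed; a pose out of reach is approached as far as the arm can. A call with a number of a shift or a turn outside -1 to 1 is refused whole. A call with a gripper value outside its range is refused whole. The fingers move at their own pace and stop on an object; FORCE is the grip in N (left out, the last holds). Time passes only in rows, so rows that do not move let the fingers close. It gives the time, the measured TCP pose, the force, the opening and the grip force at its end, in the units of the state.
- arm.sense(): the state, without advancing time (a new reading comes with each control period).
- imaging.capture(name): name is "scene" or "top"; returns (picture, depth): 420x560x3 uint8, red, green, blue; 420x560 float32, m along the optical axis (not along the pixel's ray), 0 where there is no reading.
- imaging.camera_params(name): a dict with "camera_matrix" (3x3 intrinsics, pixels), "origin" and "orientation" of the camera in the world. Camera axes: x right, y up, looking along -z (the intrinsics and any distortion apply to the point x, -y, -z); pixel columns grow to the right and rows downward; lengths in m; the calibration is good to about 2 mm. A picture is of the moment at which its call begins. camera_params takes no time and is no camera call.
- order.finish_job(): hands the job in; it is judged then, once.
The state is a dict: "time": time; "qpos": joint angles; "qvel": joint speeds; "effort": joint torques, N m; "position": TCP position; "eef_rot": TCP orientation; "force": force on the tool from outside, world axes, zero at the start; "torque": the same for the moment, N m; "opening": finger opening in m; "grip_force": force on a finger pad.
Only numpy, scipy, OpenCV 4.12 (cv2) and the standard library are available. Lean on these libraries where they do the work, as an engineer would, in place of code of your own. Each camera call takes 0.05 s, during which the arm holds its last target. There are 200 camera calls.

## Working session

There is one attempt and no reset: what is moved stays moved. The work goes in short steps, Python scripts to look and compute and a shell command to move; the robot and the scene stay as the last step left them, time stands still between calls to the robot, and variables do not carry over. Pictures are saved under pics/ and viewed, at most 10 in all, crops included, and the job is handed in when it is done.

```bash
mkdir -p pics
python3 - <<'E'
from bench import arm, imaging
import cv2,numpy as np
for n in("top","scene"):
    p,d=imaging.capture(n); cv2.imwrite(f"pics/{n}0.png",p[:,:,::-1]); np.save(f"pics/{n}0.npy",d)
    print(n,imaging.camera_params(n))
s=arm.sense();print(s['time'],s['position'],s['eef_rot'],s['opening'])
E
```

```text
top {'camera_matrix': array([[516.61231222,   0.        , 294.89764823],
       [  0.        , 516.61231222, 213.12573563],
       [  0.        ,   0.        ,   1.        ]]), 'origin': array([0.35803825, 0.03477137, 1.61197308]), 'orientation': array([ 0.71215689,  0.04613021, -0.04262597, -0.69920498])}
scene {'camera_matrix': array([[526.35354348,   0.        , 279.55297386],
       [  0.        , 526.35354348, 209.52225732],
       [  0.        ,   0.        ,   1.        ]]), 'origin': array([ 1.35512197, -0.81272701,  1.0030587 ]), 'orientation': array([0.84629346, 0.39409736, 0.16184114, 0.31981572])}
0.1 [0.23621862 0.63178999 0.23862916] [-1.03674348e-04  1.77911148e-01  9.84046181e-01 -8.51856093e-04] 0.0870276139567856
```

View pics/top0.png

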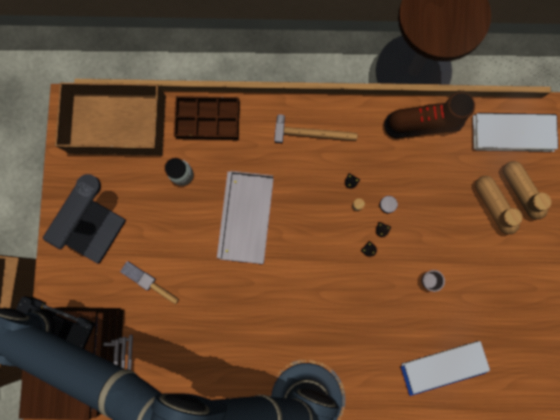

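View pics/scene0.png

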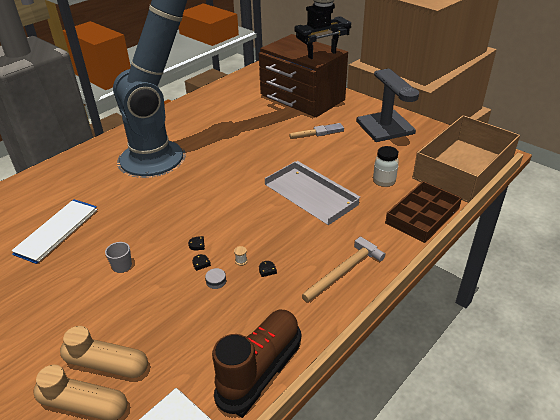

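The top view shows the tray at about (247,217), open side facing image right. The heels are at (352,181), (383,229) and (370,249), the tin at (388,205), the spool at (359,204) and the hammer at (315,133). The scene view agrees: heels at (197,243), (201,262) and (268,268), tin at (215,278), spool at (240,255).

```bash
cat > h.py <<'E'
from bench import arm, imaging
import cv2,numpy as np
from scipy.spatial.transform import Rotation as R
def ray(n,uv):
    c=imaging.camera_params(n);K=c['camera_matrix'];q=c['orientation']
    uv=np.atleast_2d(np.float64(uv));d=np.c_[(uv[:,0]-K[0,2])/K[0,0],-(uv[:,1]-K[1,2])/K[1,1],-np.ones(len(uv))]
    return c['origin'],d@R.from_quat([q[1],q[2],q[3],q[0]]).as_matrix().T
def plane(n,uv,z):
    o,d=ray(n,uv);return o+d*((z-o[2])/d[:,2])[:,None]
def point(n,uv,dep):
    o,d=ray(n,uv);return o+d*np.atleast_1d(dep)[:,None]
def tri(a,b):
    o1,d1=ray("top",a);o2,d2=ray("scene",b);M=np.c_[d1[0],-d2[0]]
    s=np.linalg.lstsq(M,o2-o1,rcond=None)[0];p,q=o1+s[0]*d1[0],o2+s[1]*d2[0]
    return (p+q)/2,np.linalg.norm(p-q)
def blobs(n,img,roi,thr=60):
    x0,y0,x1,y1=roi;g=img.max(2);m=np.zeros(g.shape,np.uint8);m[y0:y1,x0:x1]=(g[y0:y1,x0:x1]<thr)*255
    m=cv2.morphologyEx(m,cv2.MORPH_CLOSE,np.ones((5,5),np.uint8))
    cs,_=cv2.findContours(m,cv2.RETR_EXTERNAL,cv2.CHAIN_APPROX_NONE)
    return [c for c in cs if cv2.contourArea(c)>40]
E
python3 - <<'E'
from h import *
np.set_printoptions(precision=3,suppress=True)
ROI={'top':(335,165,400,262),'scene':(180,230,285,280)}
for n in('top','scene'):
    im=cv2.imread(f'pics/{n}0.png');d=np.load(f'pics/{n}0.npy')
    for c in blobs(n,im,ROI[n]):
        c=c[:,0];m=np.mean(c,0);P=plane(n,c,.012)[:,:2]
        r=cv2.minAreaRect((P*1000).astype(np.float32))
        ctr=c.mean(0);u,v=ctr.round().astype(int)
        print(n,ctr,'plane',plane(n,ctr,.014)[0],'rect mm',np.round(r[0]),np.round(r[1]),round(r[2]),'depthpt',point(n,ctr,d[v,u])[0])
ii=cv2.imread('pics/top0.png');cv2.imwrite('pics/c1.png',np.vstack([cv2.resize(ii[160:270,210:450],None,fx=3.2,fy=2.7*3.2/2.7,interpolation=3)]))
E
```

```text
top [369.    249.171] plane [ 0.452 -0.186  0.014] rect mm [ 451. -187.] [37. 37.] 46 depthpt [ 0.452 -0.186  0.014]
top [381.816 229.263] plane [ 0.514 -0.226  0.014] rect mm [ 512. -226.] [38. 38.] 69 depthpt [ 0.514 -0.226  0.016]
top [350.543 181.229] plane [ 0.664 -0.128  0.014] rect mm [ 665. -130.] [38. 38.] 1 depthpt [ 0.663 -0.128  0.02 ]
scene [267.08 268.72] plane [ 0.675 -0.138  0.014] rect mm [ 670. -135.] [43. 51.] 58 depthpt [ 0.675 -0.138  0.014]
scene [200.688 261.938] plane [ 0.525 -0.235  0.014] rect mm [ 520. -233.] [43. 52.] 67 depthpt [ 0.523 -0.233  0.011]
scene [196.766 243.17 ] plane [ 0.462 -0.194  0.014] rect mm [ 459. -194.] [40. 54.] 52 depthpt [ 0.46  -0.192  0.012]
```

View pics/c1.png

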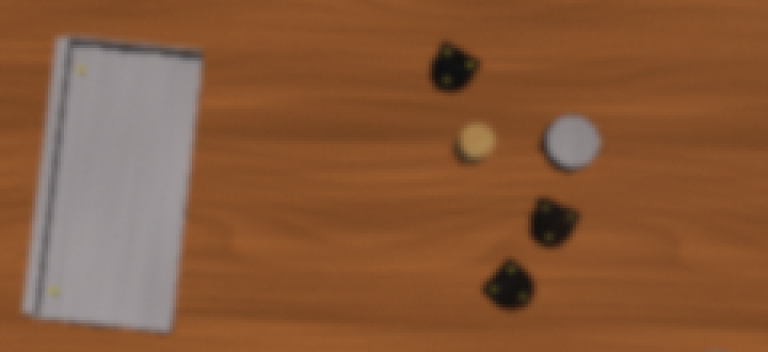

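The crop shows the heels as dark D-shapes with three brass pins each, at crop (455,67), (553,222) and (510,285). The tray mouth edge runs from (203,50) to (172,330), so it is slightly skewed. Next I refine the measurements with better masks.

```bash
cat >> h.py <<'E'
def notwood(img):  # BGR
    f=img.astype(float)+1;m=((f[:,:,1]>.72*f[:,:,2])|(f[:,:,2]<65)).astype(np.uint8)*255
    return cv2.morphologyEx(m,cv2.MORPH_OPEN,np.ones((2,2),np.uint8))
def things(img,roi):
    x0,y0,x1,y1=roi;m=notwood(img);k=np.zeros_like(m);k[y0:y1,x0:x1]=m[y0:y1,x0:x1]
    k=cv2.morphologyEx(k,cv2.MORPH_CLOSE,np.ones((3,3),np.uint8))
    return [c for c in cv2.findContours(k,cv2.RETR_EXTERNAL,cv2.CHAIN_APPROX_NONE)[0] if cv2.contourArea(c)>50]
def cen(c):
    m=cv2.moments(c);return np.array([m['m10'],m['m01']])/m['m00']
E
python3 - <<'E'
from h import *
np.set_printoptions(precision=3,suppress=True)
ROI={'top':(215,165,410,268),'scene':(180,160,362,290)}
C={}
for n in('top','scene'):
    im=cv2.imread(f'pics/{n}0.png');C[n]=things(im,ROI[n])
    for c in C[n]:
        P=plane(n,c[:,0],.012)[:,:2];r=cv2.minAreaRect((P*1000).astype(np.float32))
        print(n,cen(c),'area',cv2.contourArea(c),'z14',plane(n,cen(c),.014)[0],'rect',np.round(r[0]),np.round(r[1]),round(r[2]))
        if cv2.contourArea(c)>1500:
            q=cv2.approxPolyDP(c,6,True)[:,0];print('tray',q.tolist());print(plane(n,q,0)[:,:2],plane(n,q,.025)[:,:2])
    d=np.load(f'pics/{n}0.npy')
E
python3 - <<'E'
import cv2,numpy as np
ii=cv2.imread('pics/scene0.png');cv2.imwrite('pics/c2.png',cv2.resize(ii[160:290,180:365],None,fx=4,fy=4,interpolation=3))
E
```

```text
top [369.915 250.204] area 122.0 z14 [ 0.449 -0.189  0.014] rect [ 448. -190.] [37. 37.] 46
top [382.913 230.487] area 125.0 z14 [ 0.51  -0.229  0.014] rect [ 510. -229.] [39. 39.] 64
top [359.009 205.094] area 76.5 z14 [ 0.589 -0.155  0.014] rect [ 589. -155.] [32. 31.] 0
top [389.304 204.944] area 223.0 z14 [ 0.591 -0.25   0.014] rect [ 591. -251.] [51. 53.] 1
top [351.976 182.216] area 118.0 z14 [ 0.661 -0.133  0.014] rect [ 660. -132.] [37. 42.] 57
top [245.987 218.122] area 4132.5 z14 [0.541 0.197 0.014] rect [544. 197.] [149. 282.] 85
tray [[229, 172], [218, 258], [264, 264], [274, 179]]
[[0.689 0.257]
 [0.416 0.281]
 [0.4   0.138]
 [0.669 0.113]] [[0.684 0.253]
 [0.415 0.278]
 [0.4   0.136]
 [0.665 0.112]]
scene [216.272 279.062] area 330.0 z14 [ 0.602 -0.25   0.014] rect [ 599. -249.] [51. 71.] 46
scene [267.804 269.264] area 191.5 z14 [ 0.678 -0.138  0.014] rect [ 675. -136.] [43. 51.] 58
scene [201.434 262.53 ] area 177.5 z14 [ 0.528 -0.235  0.014] rect [ 525. -234.] [43. 51.] 70
scene [241.223 256.414] area 186.5 z14 [ 0.592 -0.15   0.014] rect [ 590. -149.] [33. 73.] 45
scene [340.665 269.62 ] area 528.0 z14 [ 0.822 -0.016  0.014] rect [819.   2.] [ 49. 237.] 4
scene [197.294 244.083] area 162.5 z14 [ 0.466 -0.195  0.014] rect [ 462. -195.] [41. 53.] 48
scene [313.488 192.706] area 3049.0 z14 [0.563 0.19  0.014] rect [552. 196.] [165. 299.] 85
tray [[266, 178], [328, 225], [359, 205], [360, 197], [299, 162]]
[[0.387 0.165]
 [0.68  0.113]
 [0.694 0.246]
 [0.674 0.279]
 [0.409 0.303]] [[0.411 0.141]
 [0.697 0.09 ]
 [0.711 0.219]
 [0.691 0.252]
 [0.433 0.275]]
```

View pics/c2.png

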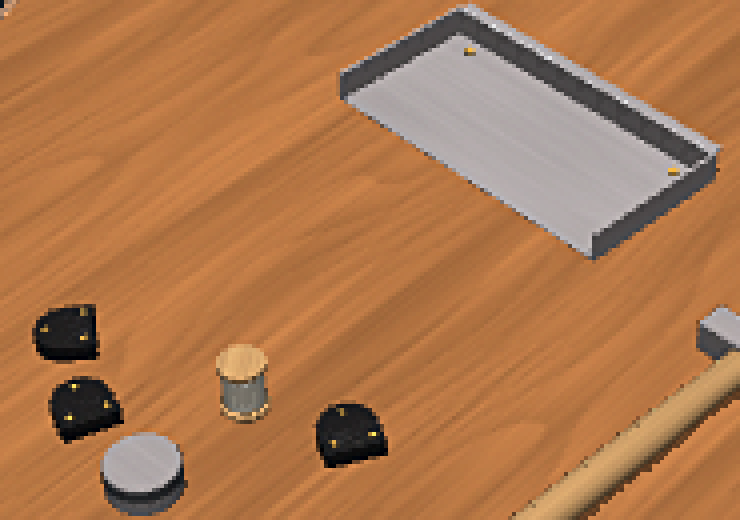

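The scene crop shows the heel outlines clearly: A at crop (350,435), B at (85,408) and C at (67,333). The even-sized opening kernel shifted my masks by 1 px. I'll remove it and re-measure in both views.

```bash
sed -i 's/    return cv2.morphologyEx(m,cv2.MORPH_OPEN.*/    return m/' h.py
cat > meas.py <<'E'
from h import *
np.set_printoptions(precision=3,suppress=True)
def run(tag=None,ROI={'top':(215,165,410,268),'scene':(180,160,362,290)}):
    for n in('top','scene'):
        if tag:
            p,_=imaging.capture(n);im=p[:,:,::-1].copy();cv2.imwrite(f'pics/{n}{tag}.png',im)
        else: im=cv2.imread(f'pics/{n}0.png')
        for c in things(im,ROI[n]):
            a=cv2.contourArea(c)
            if a>1500:
                q=cv2.approxPolyDP(c,6,True)[:,0];print('tray',q.tolist());print(np.c_[plane(n,q,0)[:,:2],plane(n,q,.025)[:,:2]]);continue
            r=cv2.minAreaRect((plane(n,c[:,0],.010)[:,:2]*1000).astype(np.float32))
            z={'top':.014,'scene':.007}[n]
            print(n,cen(c).round(1),'area',a,'heel',plane(n,cen(c),z)[0,:2],'tin',plane(n,cen(c),z*24/14)[0,:2],'spool',plane(n,cen(c),z*40/14)[0,:2],'rect',np.round(r[1]),round(r[2]))
if __name__=='__main__': run()
E
python3 meas.py
```

```text
top [368.9 249.2] area 122.0 heel [ 0.452 -0.186] tin [ 0.451 -0.185] spool [ 0.45  -0.182] rect [37. 38.] 46
top [381.9 229.5] area 125.0 heel [ 0.513 -0.226] tin [ 0.512 -0.225] spool [ 0.511 -0.222] rect [39. 39.] 64
top [358.  204.1] area 76.5 heel [ 0.592 -0.152] tin [ 0.59  -0.151] spool [ 0.588 -0.149] rect [32. 31.] 0
top [388.3 203.9] area 223.0 heel [ 0.594 -0.247] tin [ 0.592 -0.245] spool [ 0.59  -0.242] rect [51. 54.] 1
top [351.  181.2] area 119.0 heel [ 0.664 -0.13 ] tin [ 0.662 -0.129] spool [ 0.659 -0.127] rect [38. 42.] 57
tray [[228, 171], [217, 257], [263, 263], [273, 178]]
[[0.693 0.26  0.687 0.256]
 [0.419 0.285 0.418 0.281]
 [0.403 0.141 0.403 0.139]
 [0.673 0.116 0.668 0.115]]
scene [215.3 278.1] area 330.0 heel [ 0.592 -0.245] tin [ 0.596 -0.248] spool [ 0.602 -0.252] rect [52. 71.] 47
scene [266.8 268.3] area 191.5 heel [ 0.669 -0.133] tin [ 0.672 -0.136] spool [ 0.678 -0.142] rect [43. 52.] 58
scene [200.4 261.6] area 180.0 heel [ 0.518 -0.23 ] tin [ 0.522 -0.233] spool [ 0.529 -0.238] rect [43. 52.] 68
scene [240.3 255.4] area 187.5 heel [ 0.582 -0.145] tin [ 0.586 -0.148] spool [ 0.592 -0.153] rect [33. 74.] 49
scene [339.9 268.3] area 565.5 heel [ 0.813 -0.008] tin [ 0.816 -0.012] spool [ 0.82  -0.019] rect [ 49. 245.] 4
scene [196.3 243.1] area 163.5 heel [ 0.455 -0.19 ] tin [ 0.459 -0.193] spool [ 0.467 -0.198] rect [42. 54.] 52
tray [[265, 177], [327, 224], [360, 196], [298, 161]]
[[0.38  0.167 0.405 0.142]
 [0.675 0.115 0.692 0.092]
 [0.671 0.284 0.688 0.256]
 [0.403 0.305 0.426 0.277]]
```

Both views agree to about 5 mm. Heels: A (.667,-.132), B (.516,-.228), C (.453,-.188). The tray mouth is centred at (.539,.128) and tilted -5.3°. Plan: C first, then A, then B. I start by turning the tool so its x faces +y, with the fingers closed.

```bash
python3 -m creep '[{"linear":[0,0,0],"twist":0.083,"grip":0},{"linear":[0,0,0],"twist":0.083,"grip":0},{"linear":[0,0,0],"twist":0.083,"grip":0},{"linear":[0,0,0],"twist":0.083,"grip":0},{"linear":[0,0,0],"twist":0.083,"grip":0},{"linear":[0,0,0],"twist":0.083,"grip":0},{"linear":[0,0,0],"twist":0.081,"grip":0},{"linear":[-0.1,0.25,0],"twist":0,"grip":0},{"linear":[-0.1,0.25,0],"twist":0,"grip":0},{"linear":[-0.1,0.25,0],"twist":0,"grip":0},{"linear":[-0.1,0.25,0],"twist":0,"grip":0},{"linear":[-0.1,0.25,0],"twist":0,"grip":0}]' 10
```

```text
time: 1.6
position: [0.4876, 0.5315, 0.239]
eef_rot: [-0.0, 0.707, 0.707, -0.0]
force: [0.2, 0.7, -0.3]
opening: 0.0008
grip_force: 0.0
```

```bash
python3 -m creep '[{"linear":[-0.25,0,0],"twist":0,"grip":0},{"linear":[-0.25,0,0],"twist":0,"grip":0},{"linear":[-0.25,0,0],"twist":0,"grip":0},{"linear":[-0.25,0,0],"twist":0,"grip":0},{"linear":[-0.25,0,0],"twist":0,"grip":0},{"linear":[-0.25,0,0],"twist":0,"grip":0},{"linear":[-0.25,0,0],"twist":0,"grip":0},{"linear":[-0.25,0,0],"twist":0,"grip":0},{"linear":[-0.25,0,0],"twist":0,"grip":0},{"linear":[-0.25,0,0],"twist":0,"grip":0},{"linear":[-0.25,0,0],"twist":0,"grip":0},{"linear":[-0.25,0,0],"twist":0,"grip":0}]'
python3 -m creep '[{"linear":[-0.25,-0.04,0.1],"twist":0,"grip":0},{"linear":[-0.25,-0.04,0.1],"twist":0,"grip":0},{"linear":[-0.25,-0.04,0.1],"twist":0,"grip":0},{"linear":[-0.25,-0.04,0.1],"twist":0,"grip":0},{"linear":[0,0,0.15],"twist":0,"grip":0},{"linear":[0,0,0.15],"twist":0,"grip":0},{"linear":[0,0,0],"twist":0,"grip":0}]'
```

```text
time: 3.1
position: [0.4862, -0.0691, 0.2394]
eef_rot: [-0.0, 0.707, 0.707, 0.0]
force: [0.4, 0.1, 0.2]
opening: 0.0005
grip_force: 0.0
time: 3.98
position: [0.4529, -0.2668, 0.0975]
eef_rot: [-0.003, 0.707, 0.707, -0.001]
force: [0.4, -1.2, 0.0]
opening: 0.0003
grip_force: 0.0
```

```bash
python3 -m creep '[{"linear":[0,0,0.2],"twist":0,"grip":0},{"linear":[0,0,0.1],"twist":0,"grip":0},{"linear":[0,0,0.075],"twist":0,"grip":0},{"linear":[0.05,0,0],"twist":0,"grip":0},{"linear":[0.05,0,0],"twist":0,"grip":0},{"linear":[0.05,0,0],"twist":0,"grip":0},{"linear":[0.03,0,0],"twist":0,"grip":0},{"linear":[0.03,0,0],"twist":0,"grip":0},{"linear":[0.03,0,0],"twist":0,"grip":0}]'
python3 - <<'E'
from h import *
p,_=imaging.capture('scene');ii=p[:,:,::-1];cv2.imwrite('pics/c3.png',cv2.resize(ii[190:290,150:300],None,fx=4,fy=4,interpolation=3))
E
```

```text
time: 5.1
position: [0.4547, -0.2194, 0.0246]
eef_rot: [0.0, 0.707, 0.707, 0.0]
force: [0.6, 0.0, 0.1]
opening: 0.0004
grip_force: 0.1
```

View pics/c3.png

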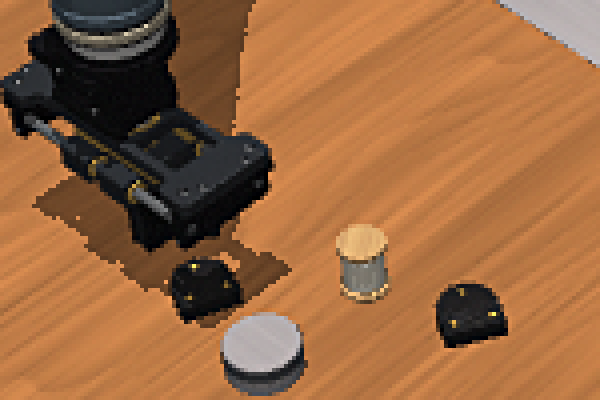

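The gripper stands behind heel C (hidden at about (165,240) in the crop), and the tin, spool and heels A and B are undisturbed. Pushing C now.

```bash
python3 -m creep '[{"linear":[0.02,0,0.015],"twist":0,"grip":0},{"linear":[0.03,0,0],"twist":0,"grip":0},{"linear":[0.04,0,0],"twist":0,"grip":0},{"linear":[0.04,0,0],"twist":0,"grip":0},{"linear":[0.04,0,0],"twist":0,"grip":0},{"linear":[0.04,0,0],"twist":0,"grip":0},{"linear":[0.04,0,0],"twist":0,"grip":0},{"linear":[0.04,0,0],"twist":0,"grip":0},{"linear":[0.04,0,0],"twist":0,"grip":0},{"linear":[0.04,0,0],"twist":0,"grip":0},{"linear":[0.04,0,0],"twist":0,"grip":0},{"linear":[0.03,0,0],"twist":0,"grip":0}]'
python3 - <<'E'
from h import *
a=[]
for n,r in(('top',(190,310,170,330)),('scene',(170,270,140,290))):
    p,_=imaging.capture(n);a.append(cv2.resize(p[r[0]:r[1] if n=='scene' else r[0]+100,r[2]:r[2]+150,::-1],None,fx=4,fy=4,interpolation=3)[:, :400 if n=='x' else 600])
cv2.imwrite('pics/c4.png',cv2.resize(np.hstack(a),(800,267),interpolation=3))
E
```

```text
time: 6.65
position: [0.4547, -0.1311, 0.0215]
eef_rot: [-0.0, 0.707, 0.707, 0.0]
force: [-0.2, 0.1, -1.0]
opening: 0.0
grip_force: 0.1
```

View pics/c4.png

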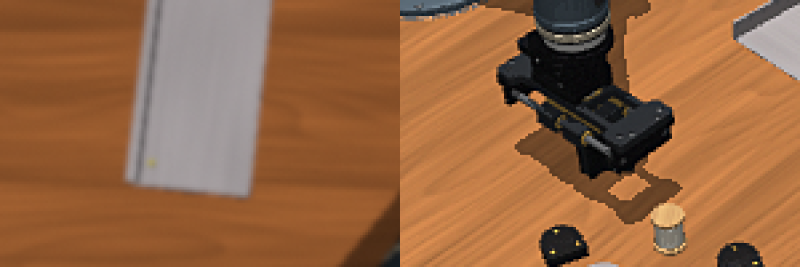

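The heel is hidden under the gripper in both views, so I back straight off and rise to look.

```bash
python3 -m creep '[{"linear":[-0.1,0,0],"twist":0,"grip":0},{"linear":[-0.25,0,-0.25],"twist":0,"grip":0},{"linear":[-0.25,0,-0.25],"twist":0,"grip":0},{"linear":[-0.15,0,-0.2],"twist":0,"grip":0}]'
python3 - <<'E'
from h import *
import meas
meas.run('1',{'top':(280,165,410,268),'scene':(150,200,285,290)})
p=cv2.imread('pics/top1.png')[165:268,280:410];q=cv2.imread('pics/scene1.png')[190:293,150:280]
cv2.imwrite('pics/c5.png',cv2.resize(np.hstack([p,q]),None,fx=3,fy=3,interpolation=3))
E
```

```text
time: 7.25
position: [0.4542, -0.2726, 0.1517]
eef_rot: [0.001, 0.708, 0.706, -0.0]
force: [0.9, 0.1, -0.5]
opening: 0.0006
grip_force: 0.0
top [339.9 247.7] area 119.0 heel [ 0.455 -0.096] tin [ 0.454 -0.096] spool [ 0.453 -0.094] rect [37. 37.] 46
top [382.6 229.4] area 138.0 heel [ 0.514 -0.228] tin [ 0.513 -0.227] spool [ 0.511 -0.224] rect [43. 44.] 72
top [402.8 242.6] area 588.5 heel [ 0.474 -0.291] tin [ 0.473 -0.289] spool [ 0.472 -0.286] rect [ 55. 179.] 89
top [358.2 203.9] area 78.5 heel [ 0.592 -0.153] tin [ 0.591 -0.151] spool [ 0.588 -0.149] rect [29. 36.] 46
top [388.3 203.9] area 223.0 heel [ 0.594 -0.247] tin [ 0.592 -0.245] spool [ 0.59  -0.242] rect [51. 54.] 1
top [350.8 181.3] area 114.0 heel [ 0.664 -0.129] tin [ 0.662 -0.128] spool [ 0.659 -0.127] rect [37. 40.] 64
scene [215.3 278.1] area 330.0 heel [ 0.592 -0.245] tin [ 0.596 -0.248] spool [ 0.602 -0.252] rect [52. 71.] 47
scene [266.8 268.3] area 191.5 heel [ 0.669 -0.133] tin [ 0.672 -0.136] spool [ 0.678 -0.142] rect [43. 52.] 58
scene [200.3 261.8] area 188.0 heel [ 0.518 -0.231] tin [ 0.522 -0.234] spool [ 0.529 -0.239] rect [44. 53.] 68
scene [240.2 255.5] area 186.5 heel [ 0.582 -0.145] tin [ 0.586 -0.148] spool [ 0.592 -0.153] rect [33. 74.] 49
scene [221.2 227.4] area 143.0 heel [ 0.459 -0.1  ] tin [ 0.464 -0.104] spool [ 0.471 -0.109] rect [42. 47.] 41
scene [170.4 210. ] area 793.5 heel [ 0.286 -0.145] tin [ 0.291 -0.148] spool [ 0.3   -0.154] rect [139. 124.] 40
```

View pics/c5.png

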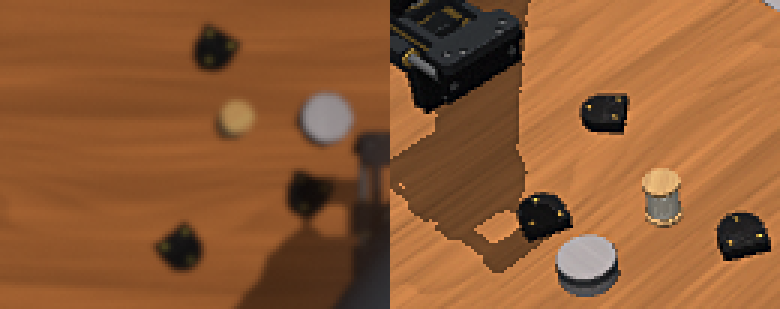

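C moved cleanly by 90 mm to (.457,-.098), flat and hardly turned; everything else is unchanged. Contact is at heel y minus 33 mm. Going back in to push C all the way to TCP y ≈ .177.

```bash
python3 -m creep '[{"linear":[0.2,0.025,0.2],"twist":0,"grip":0},{"linear":[0.2,0,0.2],"twist":0,"grip":0},{"linear":[0.2,0,0.15],"twist":0,"grip":0},{"linear":[0,0,0.1],"twist":0,"grip":0},{"linear":[0.03,0,0],"twist":0,"grip":0},{"linear":[0.03,0,0],"twist":0,"grip":0},{"linear":[0.03,0,0],"twist":0,"grip":0},{"linear":[0.03,0,0],"twist":0,"grip":0},{"linear":[0.04,0,0],"twist":0,"grip":0},{"linear":[0.05,0,0],"twist":0,"grip":0},{"linear":[0.05,0,0],"twist":0,"grip":0},{"linear":[0.05,0,0],"twist":0,"grip":0}]'
python3 -m creep '[{"linear":[0.05,0,0],"twist":0,"grip":0},{"linear":[0.05,0,0],"twist":0,"grip":0},{"linear":[0.05,0,0],"twist":0,"grip":0},{"linear":[0.05,0,0],"twist":0,"grip":0},{"linear":[0.05,0,0],"twist":0,"grip":0},{"linear":[0.05,0,0],"twist":0,"grip":0},{"linear":[0.05,0,0],"twist":0,"grip":0},{"linear":[0.05,0,0],"twist":0,"grip":0},{"linear":[0.05,0,0],"twist":0,"grip":0},{"linear":[0.05,0,0],"twist":0,"grip":0},{"linear":[0.05,0,0],"twist":0,"grip":0},{"linear":[0.05,0,0],"twist":0,"grip":0}]'
```

```text
time: 8.85
position: [0.4596, -0.0872, 0.0199]
eef_rot: [-0.0, 0.707, 0.707, 0.0]
force: [0.7, -0.2, -0.0]
opening: 0.0008
grip_force: 0.1
time: 10.35
position: [0.4596, 0.0327, 0.0199]
eef_rot: [-0.0, 0.707, 0.707, 0.0]
force: [-0.6, 0.2, 0.1]
opening: 0.0005
grip_force: 0.1
```

```bash
python3 -m creep '[{"linear":[-0.1,0,0],"twist":0,"grip":0},{"linear":[-0.25,0,-0.25],"twist":0,"grip":0},{"linear":[-0.25,0,-0.25],"twist":0,"grip":0},{"linear":[-0.15,0,-0.15],"twist":0,"grip":0}]'
python3 - <<'E'
import meas
meas.run('2',{'top':(276,165,410,268),'scene':(180,195,285,290)})
E
```

```text
time: 10.85
position: [0.4599, -0.1083, 0.1403]
eef_rot: [0.001, 0.708, 0.706, 0.001]
force: [0.3, -0.0, -0.6]
opening: 0.0006
grip_force: 0.0
top [287.  244.9] area 115.0 heel [0.46  0.067] tin [0.46  0.067] spool [0.459 0.067] rect [37. 36.] 28
tray [[360, 199], [338, 209], [328, 267], [368, 267], [388, 231], [363, 218]]
[[ 0.61  -0.16   0.606 -0.157]
 [ 0.577 -0.091  0.574 -0.089]
 [ 0.395 -0.061  0.394 -0.06 ]
 [ 0.397 -0.185  0.397 -0.182]
 [ 0.51  -0.248  0.508 -0.243]
 [ 0.55  -0.169  0.547 -0.166]]
top [388.3 204. ] area 224.0 heel [ 0.594 -0.246] tin [ 0.592 -0.245] spool [ 0.59  -0.242] rect [51. 54.] 1
top [350.8 181.2] area 116.0 heel [ 0.664 -0.129] tin [ 0.662 -0.128] spool [ 0.659 -0.127] rect [37. 41.] 57
scene [215.3 278.1] area 330.0 heel [ 0.592 -0.245] tin [ 0.596 -0.248] spool [ 0.602 -0.252] rect [52. 71.] 47
scene [266.8 268.3] area 191.5 heel [ 0.669 -0.133] tin [ 0.672 -0.136] spool [ 0.678 -0.142] rect [43. 52.] 58
scene [200.4 261.6] area 180.0 heel [ 0.518 -0.23 ] tin [ 0.522 -0.233] spool [ 0.529 -0.238] rect [43. 52.] 68
scene [240.2 255.4] area 189.0 heel [ 0.582 -0.144] tin [ 0.586 -0.148] spool [ 0.592 -0.153] rect [33. 74.] 49
scene [262. 201.] area 128.5 heel [0.465 0.064] tin [0.469 0.06 ] spool [0.476 0.053] rect [43. 53.] 40
```

C is on track at (.4625,.066). Finishing it.

```bash
python3 -m creep '[{"linear":[0.2,0.01,0.2],"twist":0,"grip":0},{"linear":[0.2,0,0.2],"twist":0,"grip":0},{"linear":[0.165,0,0.13],"twist":0,"grip":0},{"linear":[0,0,0.065],"twist":0,"grip":0},{"linear":[0.04,0,0],"twist":0,"grip":0},{"linear":[0.03,0,0],"twist":0,"grip":0},{"linear":[0.03,0,0],"twist":0,"grip":0},{"linear":[0.03,0,0],"twist":0,"grip":0},{"linear":[0.04,0,0],"twist":0,"grip":0},{"linear":[0.05,0,0],"twist":0,"grip":0},{"linear":[0.05,0,0],"twist":0,"grip":0},{"linear":[0.05,0,0],"twist":0,"grip":0}]'
python3 -m creep '[{"linear":[0.05,0,0],"twist":0,"grip":0},{"linear":[0.05,0,0],"twist":0,"grip":0},{"linear":[0.05,0,0],"twist":0,"grip":0},{"linear":[0.05,0,0],"twist":0,"grip":0},{"linear":[0.05,0,0],"twist":0,"grip":0},{"linear":[0.05,0,0],"twist":0,"grip":0},{"linear":[0.05,0,0],"twist":0,"grip":0},{"linear":[0.05,0,0],"twist":0,"grip":0},{"linear":[0.05,0,0],"twist":0,"grip":0},{"linear":[0.04,0,0],"twist":0,"grip":0},{"linear":[0.03,0,0],"twist":0,"grip":0},{"linear":[0.02,0,0],"twist":0,"grip":0}]'
```

```text
time: 12.45
position: [0.4616, 0.0714, 0.0193]
eef_rot: [-0.0, 0.707, 0.707, 0.0]
force: [0.3, 0.4, 0.1]
opening: 0.0004
grip_force: 0.1
time: 13.95
position: [0.4615, 0.1789, 0.0193]
eef_rot: [-0.0, 0.707, 0.707, 0.0]
force: [0.4, -0.3, 0.3]
opening: 0.0007
grip_force: 0.1
```

```bash
python3 -m creep '[{"linear":[-0.1,0,0],"twist":0,"grip":0},{"linear":[-0.25,0.2,-0.25],"twist":0,"grip":0},{"linear":[-0.25,0.2,-0.25],"twist":0,"grip":0},{"linear":[-0.25,0.2,-0.1],"twist":0,"grip":0},{"linear":[-0.25,0.2,0],"twist":0,"grip":0},{"linear":[-0.25,0.2,0],"twist":0,"grip":0},{"linear":[-0.25,0.06,0],"twist":0,"grip":0},{"linear":[-0.215,0,0],"twist":0,"grip":0},{"linear":[0,0,0],"twist":-0.0525,"grip":0},{"linear":[0,0,0],"twist":0,"grip":0}]'
python3 - <<'E'
from h import *
im,_=imaging.capture('top');im=im[:,:,::-1];c=max(blobs('top',im,(222,235,275,262),55),key=cv2.contourArea);print('C',plane('top',cen(c),.014),cv2.contourArea(c))
p,_=imaging.capture('scene');cv2.imwrite('pics/c6.png',np.hstack([cv2.resize(im[160:270,210:310],None,fx=4,fy=4),cv2.resize(p[150:260,250:340,::-1],None,fx=4,fy=4)]))
E
```

```text
time: 15.2
position: [0.6502, -0.156, 0.1146]
eef_rot: [-0.0, 0.668, 0.744, 0.0]
force: [-0.4, 0.2, -0.2]
opening: 0.0005
grip_force: 0.0
C [[0.46131592 0.21051824 0.014     ]] 91.5
```

View pics/c6.png

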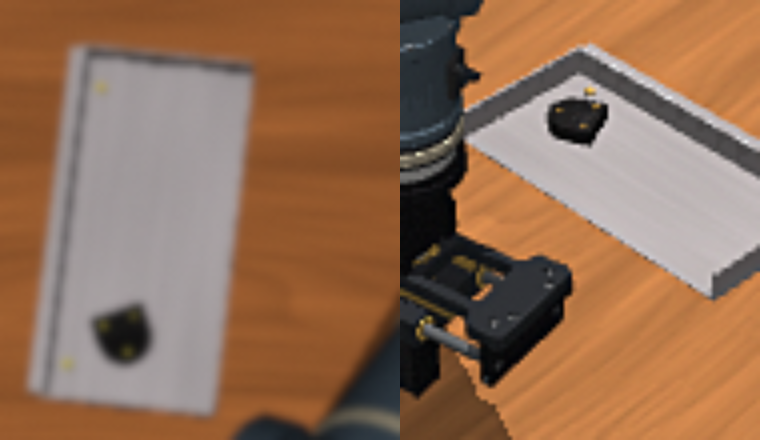

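C lies wholly inside the tray at (.461,.2105). Next I get behind A, slightly rotated, and push.

```bash
python3 -m creep '[{"linear":[-0.2,0.1,0],"twist":0,"grip":0},{"linear":[0,0,0.1],"twist":0,"grip":0},{"linear":[0,0,0.17],"twist":0,"grip":0},{"linear":[0,0,0.15],"twist":0,"grip":0},{"linear":[0,0,0.05],"twist":0,"grip":0},{"linear":[0.03,0,0],"twist":0,"grip":0}]'
```

```text
time: 16.05
position: [0.6738, -0.1867, 0.0205]
eef_rot: [-0.0, 0.667, 0.745, -0.0]
force: [-0.1, 0.3, 0.7]
opening: 0.0008
grip_force: 0.0
```

```bash
python3 -m creep '[{"linear":[0.03,0,0],"twist":0,"grip":0},{"linear":[0.03,0,0],"twist":0,"grip":0},{"linear":[0.03,0,0],"twist":0,"grip":0},{"linear":[0.03,0,0],"twist":0,"grip":0},{"linear":[0.03,0,0],"twist":0,"grip":0},{"linear":[0.03,0,0],"twist":0,"grip":0},{"linear":[0.04,0,0],"twist":0,"grip":0},{"linear":[0.04,0,0],"twist":0,"grip":0},{"linear":[0.04,0,0],"twist":0,"grip":0},{"linear":[0.04,0,0],"twist":0,"grip":0},{"linear":[0.04,0,0],"twist":0,"grip":0},{"linear":[0.04,0,0],"twist":0,"grip":0}]'
python3 -m creep '[{"linear":[-0.1,0,0],"twist":0,"grip":0},{"linear":[-0.2,0,-0.2],"twist":0,"grip":0},{"linear":[-0.2,0,-0.2],"twist":0,"grip":0},{"linear":[-0.15,0,-0.1],"twist":0,"grip":0},{"linear":[0,0,0],"twist":0,"grip":0}]'
python3 - <<'E'
import meas
meas.run('3',{'top':(276,150,410,268),'scene':(180,195,300,290)})
E
```

```text
time: 17.55
position: [0.6649, -0.103, 0.0208]
eef_rot: [-0.0, 0.667, 0.745, 0.0]
force: [1.1, -1.2, 0.5]
opening: 0.0004
grip_force: 0.1
time: 18.18
position: [0.6789, -0.2397, 0.1236]
eef_rot: [0.003, 0.67, 0.743, -0.0]
force: [0.0, 1.2, -0.2]
opening: 0.0005
grip_force: 0.0
top [330.9 186.4] area 119.0 heel [ 0.646 -0.067] tin [ 0.644 -0.066] spool [ 0.642 -0.065] rect [39. 40.] 83
tray [[409, 150], [384, 150], [314, 250], [297, 248], [285, 267], [353, 267], [409, 195]]
[[ 0.771 -0.316  0.765 -0.31 ]
 [ 0.77  -0.236  0.763 -0.232]
 [ 0.447 -0.017  0.445 -0.016]
 [ 0.452  0.036  0.451  0.036]
 [ 0.392  0.072  0.392  0.072]
 [ 0.396 -0.139  0.396 -0.136]
 [ 0.626 -0.314  0.622 -0.309]]
scene [215.3 278.1] area 330.0 heel [ 0.592 -0.245] tin [ 0.596 -0.248] spool [ 0.602 -0.252] rect [52. 71.] 47
scene [200.4 261.6] area 179.0 heel [ 0.518 -0.23 ] tin [ 0.522 -0.233] spool [ 0.529 -0.238] rect [43. 52.] 68
scene [293.3 198.6] area 92.5 heel [0.53  0.134] tin [0.534 0.13 ] spool [0.54  0.122] rect [52. 53.] 40
tray [[194, 224], [198, 238], [230, 254], [238, 270], [247, 260], [257, 269], [287, 255], [278, 238], [247, 227], [248, 195], [214, 195]]
[[ 0.382 -0.136  0.406 -0.153]
 [ 0.436 -0.169  0.459 -0.185]
 [ 0.551 -0.154  0.571 -0.171]
 [ 0.611 -0.182  0.629 -0.198]
 [ 0.603 -0.14   0.621 -0.157]
 [ 0.646 -0.147  0.664 -0.163]
 [ 0.671 -0.056  0.689 -0.075]
 [ 0.607 -0.021  0.626 -0.041]
 [ 0.508 -0.045  0.529 -0.064]
 [ 0.405  0.064  0.429  0.042]
 [ 0.324 -0.005  0.35  -0.025]]
```

A is at about (.648,-.068) and has drifted to -x relative to the pusher. I recentre with a smaller angle.

```bash
python3 -m creep '[{"linear":[0,0,0],"twist":0.022,"grip":0},{"linear":[0.2,-0.115,0.1],"twist":0,"grip":0},{"linear":[0.2,0,0.15],"twist":0,"grip":0},{"linear":[0.195,0,0.15],"twist":0,"grip":0},{"linear":[0,0,0.115],"twist":0,"grip":0},{"linear":[0.03,0,0],"twist":0,"grip":0}]'
```

```text
time: 19.02
position: [0.6484, -0.1077, 0.0175]
eef_rot: [-0.001, 0.683, 0.73, 0.0]
force: [0.4, -0.4, -0.4]
opening: 0.0006
grip_force: 0.0
```

```bash
python3 -m creep '[{"linear":[0.03,0,0],"twist":0,"grip":0},{"linear":[0.03,0,0],"twist":0,"grip":0},{"linear":[0.03,0,0],"twist":0,"grip":0},{"linear":[0.03,0,0],"twist":0,"grip":0},{"linear":[0.03,0,0],"twist":0,"grip":0},{"linear":[0.04,0,0],"twist":0,"grip":0},{"linear":[0.04,0,0],"twist":0,"grip":0},{"linear":[0.04,0,0],"twist":0,"grip":0},{"linear":[0.04,0,0],"twist":0,"grip":0},{"linear":[0.04,0,0],"twist":0,"grip":0},{"linear":[0.04,0,0],"twist":0,"grip":0},{"linear":[0.04,0,0],"twist":0,"grip":0}]'
python3 -m creep '[{"linear":[0.04,0,0],"twist":0,"grip":0},{"linear":[0.04,0,0],"twist":0,"grip":0},{"linear":[-0.1,0,0],"twist":0,"grip":0},{"linear":[-0.2,0,-0.2],"twist":0,"grip":0},{"linear":[-0.2,0,-0.2],"twist":0,"grip":0},{"linear":[-0.2,0,-0.1],"twist":0,"grip":0},{"linear":[0,0,0],"twist":0,"grip":0}]'
python3 - <<'E'
import meas
meas.run('4',{'top':(276,150,395,240),'scene':(250,195,330,290)})
E
```

```text
time: 20.52
position: [0.6427, -0.0231, 0.0179]
eef_rot: [-0.0, 0.684, 0.729, 0.0]
force: [0.1, -0.5, -0.2]
opening: 0.0001
grip_force: 0.1
time: 21.4
position: [0.6508, -0.1544, 0.1207]
eef_rot: [0.003, 0.687, 0.727, 0.0]
force: [-0.2, 0.2, -0.2]
opening: 0.0004
grip_force: 0.0
top [381.9 229.4] area 119.0 heel [ 0.514 -0.226] tin [ 0.513 -0.225] spool [ 0.511 -0.222] rect [38. 39.] 72
top [301.  189.3] area 118.0 heel [0.635 0.027] tin [0.634 0.027] spool [0.631 0.027] rect [38. 38.] 1
tray [[394, 150], [354, 150], [349, 174], [307, 239], [353, 239], [371, 206], [394, 210], [392, 196], [378, 196], [394, 170]]
[[ 0.77  -0.268  0.764 -0.263]
 [ 0.768 -0.14   0.762 -0.138]
 [ 0.69  -0.125  0.685 -0.122]
 [ 0.481  0.005  0.479  0.006]
 [ 0.483 -0.138  0.481 -0.136]
 [ 0.588 -0.194  0.585 -0.191]
 [ 0.577 -0.267  0.574 -0.262]
 [ 0.622 -0.261  0.617 -0.256]
 [ 0.621 -0.217  0.617 -0.213]
 [ 0.705 -0.267  0.7   -0.263]]
scene [321.6 283.3] area 155.0 heel [ 0.81 -0.08] tin [ 0.813 -0.084] spool [ 0.817 -0.09 ] rect [78. 30.] 86
scene [313.3 205. ] area 707.5 heel [0.595 0.15 ] tin [0.599 0.145] spool [0.605 0.137] rect [144. 135.] 40
tray [[250, 195], [250, 244], [261, 235], [272, 244], [287, 231], [298, 241], [306, 234], [291, 226], [292, 215]]
[[ 0.41   0.068  0.433  0.046]
 [ 0.565 -0.09   0.585 -0.108]
 [ 0.563 -0.044  0.582 -0.063]
 [ 0.611 -0.05   0.63  -0.069]
 [ 0.607  0.017  0.626 -0.004]
 [ 0.658  0.006  0.675 -0.015]
 [ 0.656  0.042  0.674  0.021]
 [ 0.602  0.041  0.621  0.019]
 [ 0.572  0.08   0.591  0.057]]
```

A is at (.6375,.026), on course. Finishing A.

```bash
python3 -m creep '[{"linear":[0.2,-0.015,0.1],"twist":0,"grip":0},{"linear":[0.2,0,0.15],"twist":0,"grip":0},{"linear":[0.2,0,0.15],"twist":0,"grip":0},{"linear":[0.05,0,0.1],"twist":0,"grip":0},{"linear":[0.03,0,0],"twist":0,"grip":0},{"linear":[0.03,0,0],"twist":0,"grip":0},{"linear":[0.03,0,0],"twist":0,"grip":0},{"linear":[0.03,0,0],"twist":0,"grip":0},{"linear":[0.03,0,0],"twist":0,"grip":0},{"linear":[0.04,0,0],"twist":0,"grip":0},{"linear":[0.04,0,0],"twist":0,"grip":0},{"linear":[0.04,0,0],"twist":0,"grip":0}]'
```

```text
time: 23.0
position: [0.6358, 0.0367, 0.0178]
eef_rot: [-0.0, 0.684, 0.73, 0.0]
force: [0.1, 0.4, -0.3]
opening: 0.0004
grip_force: 0.1
```

```bash
python3 -m creep '[{"linear":[0.05,0,0],"twist":0,"grip":0},{"linear":[0.05,0,0],"twist":0,"grip":0},{"linear":[0.05,0,0],"twist":0,"grip":0},{"linear":[0.05,0,0],"twist":0,"grip":0},{"linear":[0.05,0,0],"twist":0,"grip":0},{"linear":[0.05,0,0],"twist":0,"grip":0},{"linear":[0.05,0,0],"twist":0,"grip":0},{"linear":[0.05,0,0],"twist":0,"grip":0},{"linear":[0.05,0,0],"twist":0,"grip":0},{"linear":[0.05,0,0],"twist":0,"grip":0},{"linear":[0.05,0,0],"twist":0,"grip":0},{"linear":[0.04,0,0],"twist":0,"grip":0}]'
```

```text
time: 24.5
position: [0.6282, 0.1546, 0.0178]
eef_rot: [-0.0, 0.684, 0.73, 0.0]
force: [-0.4, 0.0, 0.3]
opening: 0.0005
grip_force: 0.1
```

```bash
python3 -m creep '[{"linear":[-0.1,0,0],"twist":0,"grip":0},{"linear":[-0.2,0,-0.2],"twist":0,"grip":0},{"linear":[-0.2,-0.1,-0.2],"twist":0,"grip":0},{"linear":[-0.2,-0.1,-0.2],"twist":0,"grip":0},{"linear":[-0.2,-0.1,0],"twist":0,"grip":0},{"linear":[-0.2,-0.1,0],"twist":0,"grip":0},{"linear":[-0.2,-0.1,0],"twist":0,"grip":0},{"linear":[-0.2,-0.1,0],"twist":0,"grip":0},{"linear":[-0.2,-0.1,0],"twist":0,"grip":0},{"linear":[-0.2,-0.03,0],"twist":0,"grip":0},{"linear":[-0.2,0,0],"twist":0,"grip":0},{"linear":[-0.1,0,0],"twist":0.064,"grip":0}]'
python3 - <<'E'
from h import *
im,_=imaging.capture('top');im=im[:,:,::-1]
for c in blobs('top',im,(222,178,275,262),55):print(plane('top',cen(c),.014),cv2.contourArea(c))
import meas;meas.run('5',{'top':(335,165,410,245),'scene':(180,230,275,290)})
E
```

```text
time: 26.0
position: [0.5092, -0.2987, 0.1383]
eef_rot: [0.001, 0.734, 0.679, -0.0]
force: [-0.5, -0.3, 0.3]
opening: 0.0005
grip_force: 0.0
[[0.46115345 0.21060418 0.014     ]] 92.5
[[0.62432909 0.18766432 0.014     ]] 95.0
top [382.7 229.9] area 145.5 heel [ 0.512 -0.229] tin [ 0.511 -0.227] spool [ 0.51  -0.224] rect [43. 45.] 72
top [403.  235.6] area 210.0 heel [ 0.496 -0.292] tin [ 0.495 -0.29 ] spool [ 0.494 -0.286] rect [ 62. 102.] 89
top [358.2 204. ] area 81.0 heel [ 0.592 -0.152] tin [ 0.59  -0.151] spool [ 0.588 -0.149] rect [31. 35.] 64
top [388.2 204. ] area 222.0 heel [ 0.594 -0.246] tin [ 0.592 -0.244] spool [ 0.59  -0.242] rect [51. 54.] 1
scene [215.2 278.1] area 333.0 heel [ 0.592 -0.245] tin [ 0.596 -0.248] spool [ 0.602 -0.253] rect [53. 72.] 52
scene [200.2 261.6] area 188.5 heel [ 0.517 -0.231] tin [ 0.522 -0.234] spool [ 0.528 -0.239] rect [44. 55.] 70
scene [240.3 255.4] area 187.5 heel [ 0.582 -0.145] tin [ 0.586 -0.148] spool [ 0.592 -0.153] rect [33. 74.] 49
scene [187.6 234.7] area 161.5 heel [ 0.41  -0.183] tin [ 0.414 -0.186] spool [ 0.422 -0.191] rect [59. 59.] 50
```

A is inside at (.626,.187), with everything else in place. Now B. I push straight +y first, to keep clear of the tin and spool.

```bash
python3 -m creep '[{"linear":[0,0,0],"twist":-0.0375,"grip":0},{"linear":[0,0.03,0.1],"twist":0,"grip":0},{"linear":[0,0,0.2],"twist":0,"grip":0},{"linear":[0,0,0.2],"twist":0,"grip":0},{"linear":[0,0,0.085],"twist":0,"grip":0},{"linear":[0.05,0,0],"twist":0,"grip":0},{"linear":[0.05,0,0],"twist":0,"grip":0}]'
```

```text
time: 27.02
position: [0.5171, -0.2741, 0.021]
eef_rot: [0.0, 0.704, 0.71, 0.0]
force: [0.5, 0.4, -0.5]
opening: 0.0006
grip_force: 0.0
```

```bash
python3 -m creep '[{"linear":[0.03,0,0],"twist":0,"grip":0},{"linear":[0.03,0,0],"twist":0,"grip":0},{"linear":[0.03,0,0],"twist":0,"grip":0},{"linear":[0.03,0,0],"twist":0,"grip":0},{"linear":[0.03,0,0],"twist":0,"grip":0},{"linear":[0.03,0,0],"twist":0,"grip":0},{"linear":[0.03,0,0],"twist":0,"grip":0},{"linear":[0.04,0,0],"twist":0,"grip":0},{"linear":[0.04,0,0],"twist":0,"grip":0},{"linear":[0.04,0,0],"twist":0,"grip":0},{"linear":[0.04,0,0],"twist":0,"grip":0},{"linear":[0.04,0,0],"twist":0,"grip":0}]'
python3 -m creep '[{"linear":[-0.1,0,0],"twist":0,"grip":0},{"linear":[-0.2,0,-0.2],"twist":0,"grip":0},{"linear":[-0.2,0,-0.2],"twist":0,"grip":0},{"linear":[-0.2,0,-0.1],"twist":0,"grip":0},{"linear":[0,0,0],"twist":0,"grip":0}]'
python3 - <<'E'
import meas;meas.run('6',{'top':(335,165,410,245),'scene':(180,215,275,290)})
E
```

```text
time: 28.52
position: [0.5159, -0.192, 0.0208]
eef_rot: [-0.0, 0.704, 0.71, 0.0]
force: [0.2, -0.6, -0.6]
opening: 0.0007
grip_force: 0.1
time: 29.15
position: [0.517, -0.3372, 0.1232]
eef_rot: [0.003, 0.706, 0.708, -0.0]
force: [0.1, 0.0, 0.5]
opening: 0.0002
grip_force: 0.0
top [404.8 240.7] area 61.0 heel [ 0.48  -0.297] tin [ 0.479 -0.295] spool [ 0.478 -0.292] rect [25. 51.] 42
top [359.6 233.4] area 113.0 heel [ 0.5   -0.157] tin [ 0.499 -0.156] spool [ 0.498 -0.154] rect [37. 37.] 1
top [358.2 204.1] area 82.0 heel [ 0.592 -0.153] tin [ 0.59  -0.151] spool [ 0.588 -0.149] rect [31. 35.] 64
top [388.3 204. ] area 224.0 heel [ 0.594 -0.246] tin [ 0.592 -0.245] spool [ 0.59  -0.242] rect [51. 54.] 1
scene [215.3 278.1] area 330.0 heel [ 0.592 -0.245] tin [ 0.596 -0.248] spool [ 0.602 -0.252] rect [52. 72.] 52
scene [240.2 255.4] area 185.5 heel [ 0.582 -0.145] tin [ 0.586 -0.148] spool [ 0.592 -0.153] rect [33. 73.] 49
scene [216.6 245.7] area 176.0 heel [ 0.505 -0.16 ] tin [ 0.509 -0.164] spool [ 0.516 -0.169] rect [51. 49.] 7
scene [186.4 238.8] area 289.0 heel [ 0.42  -0.197] tin [ 0.425 -0.2  ] spool [ 0.432 -0.205] rect [ 42. 112.] 50
```

B is at (.5025,-.158), drifted 13 mm to -x. I recentre and aim about 7° towards +x.

```bash
python3 -m creep '[{"linear":[0,0,0],"twist":0.06,"grip":0},{"linear":[0.15,-0.185,0],"twist":0,"grip":0},{"linear":[0.2,0,0.15],"twist":0,"grip":0},{"linear":[0.2,0,0.2],"twist":0,"grip":0},{"linear":[0.05,0,0.16],"twist":0,"grip":0},{"linear":[0.03,0,0],"twist":0,"grip":0},{"linear":[0.03,0,0],"twist":0,"grip":0}]'
```

```text
time: 30.12
position: [0.4953, -0.1949, 0.018]
eef_rot: [-0.001, 0.746, 0.665, -0.0]
force: [-0.6, -0.1, -0.9]
opening: 0.0005
grip_force: 0.0
```

```bash
python3 -m creep '[{"linear":[0.03,0,0],"twist":0,"grip":0},{"linear":[0.03,0,0],"twist":0,"grip":0},{"linear":[0.04,0,0],"twist":0,"grip":0},{"linear":[0.04,0,0],"twist":0,"grip":0},{"linear":[0.04,0,0],"twist":0,"grip":0},{"linear":[0.04,0,0],"twist":0,"grip":0},{"linear":[0.04,0,0],"twist":0,"grip":0},{"linear":[0.04,0,0],"twist":0,"grip":0},{"linear":[0.04,0,0],"twist":0,"grip":0},{"linear":[0.04,0,0],"twist":0,"grip":0},{"linear":[0.04,0,0],"twist":0,"grip":0},{"linear":[0.04,0,0],"twist":0,"grip":0}]'
python3 -m creep '[{"linear":[0.04,0,0],"twist":0,"grip":0},{"linear":[0.04,0,0],"twist":0,"grip":0},{"linear":[0.04,0,0],"twist":0,"grip":0},{"linear":[0.04,0,0],"twist":0,"grip":0},{"linear":[-0.1,0,0],"twist":0,"grip":0},{"linear":[-0.2,0,-0.2],"twist":0,"grip":0},{"linear":[-0.2,0,-0.2],"twist":0,"grip":0},{"linear":[-0.2,0,-0.1],"twist":0,"grip":0},{"linear":[0,0,0],"twist":0,"grip":0}]'
python3 - <<'E'
from h import *
for n,r,z in(('top',(278,180,345,260),.014),('scene',(215,195,275,255),.007)):
    im,_=imaging.capture(n)
    for c in things(im[:,:,::-1],r):print(n,cen(c).round(),cv2.contourArea(c),plane(n,cen(c),z)[0,:2])
E
```

```text
time: 31.62
position: [0.5066, -0.1053, 0.0188]
eef_rot: [-0.0, 0.747, 0.665, 0.0]
force: [-0.2, -0.3, 0.1]
opening: 0.0004
grip_force: 0.0
time: 32.75
position: [0.4942, -0.2171, 0.121]
eef_rot: [0.002, 0.749, 0.662, 0.001]
force: [0.8, 0.9, -0.9]
opening: 0.0007
grip_force: 0.0
top [322. 228.] 114.5 [ 0.51472904 -0.03986058]
scene [240. 250.] 79.0 [ 0.56740242 -0.13115381]
scene [250. 226.] 156.5 [ 0.52003054 -0.04250677]
scene [219. 211.] 133.5 [ 0.4004902  -0.05519346]
```

B is on course at (.5175,-.041). Final push, about 263 mm.

```bash
python3 -m creep '[{"linear":[0.15,0.012,0.05],"twist":0,"grip":0},{"linear":[0.2,0,0.15],"twist":0,"grip":0},{"linear":[0.2,0,0.15],"twist":0,"grip":0},{"linear":[0.085,0,0.15],"twist":0,"grip":0},{"linear":[0.03,0,0],"twist":0,"grip":0},{"linear":[0.03,0,0],"twist":0,"grip":0},{"linear":[0.03,0,0],"twist":0,"grip":0},{"linear":[0.03,0,0],"twist":0,"grip":0},{"linear":[0.04,0,0],"twist":0,"grip":0},{"linear":[0.04,0,0],"twist":0,"grip":0},{"linear":[0.05,0,0],"twist":0,"grip":0},{"linear":[0.05,0,0],"twist":0,"grip":0}]'
```

```text
time: 34.35
position: [0.5183, -0.0269, 0.0189]
eef_rot: [-0.0, 0.747, 0.665, 0.0]
force: [-0.0, -0.0, -0.6]
opening: 0.0003
grip_force: 0.1
```

```bash
python3 -m creep '[{"linear":[0.05,0,0],"twist":0,"grip":0},{"linear":[0.05,0,0],"twist":0,"grip":0},{"linear":[0.05,0,0],"twist":0,"grip":0},{"linear":[0.05,0,0],"twist":0,"grip":0},{"linear":[0.05,0,0],"twist":0,"grip":0},{"linear":[0.05,0,0],"twist":0,"grip":0},{"linear":[0.04,0,0],"twist":0,"grip":0},{"linear":[-0.1,0,0],"twist":0,"grip":0},{"linear":[-0.2,0,-0.2],"twist":0,"grip":0},{"linear":[-0.2,0,-0.2],"twist":0,"grip":0},{"linear":[-0.2,0,-0.1],"twist":0,"grip":0},{"linear":[0,0,0],"twist":0,"grip":0}]'
python3 - <<'E'
from h import *
for n,r,z in(('top',(265,180,320,245),.014),('scene',(245,185,305,245),.007)):
    im,_=imaging.capture(n)
    for c in blobs(n,im[:,:,::-1],r):print(n,cen(c).round(),cv2.contourArea(c),plane(n,cen(c),z)[0,:2])
E
```

```text
time: 35.85
position: [0.5103, -0.1029, 0.1209]
eef_rot: [0.002, 0.749, 0.662, 0.001]
force: [-0.1, 1.6, -0.3]
opening: 0.0008
grip_force: 0.0
top [285. 222.] 108.0 [0.53048852 0.0737959 ]
scene [281. 210.] 138.5 [0.53567086 0.07060013]
scene [252. 194.] 252.0 [0.41603709 0.07071652]
```

```bash
python3 -m creep '[{"linear":[0.15,0.01,0.05],"twist":0,"grip":0},{"linear":[0.2,0,0.15],"twist":0,"grip":0},{"linear":[0.2,0,0.15],"twist":0,"grip":0},{"linear":[0.085,0,0.15],"twist":0,"grip":0},{"linear":[0.03,0,0],"twist":0,"grip":0},{"linear":[0.03,0,0],"twist":0,"grip":0},{"linear":[0.03,0,0],"twist":0,"grip":0},{"linear":[0.04,0,0],"twist":0,"grip":0},{"linear":[0.05,0,0],"twist":0,"grip":0},{"linear":[0.05,0,0],"twist":0,"grip":0},{"linear":[0.05,0,0],"twist":0,"grip":0},{"linear":[0.05,0,0],"twist":0,"grip":0}]'
```

```text
time: 37.45
position: [0.5343, 0.093, 0.0189]
eef_rot: [-0.0, 0.747, 0.665, 0.0]
force: [0.2, 0.2, 0.3]
opening: 0.0004
grip_force: 0.0
```

```bash
python3 -m creep '[{"linear":[0.05,0,0],"twist":0,"grip":0},{"linear":[0.05,0,0],"twist":0,"grip":0},{"linear":[0.05,0,0],"twist":0,"grip":0},{"linear":[0.05,0,0],"twist":0,"grip":0},{"linear":[0.05,0,0],"twist":0,"grip":0},{"linear":[0.05,0,0],"twist":0,"grip":0},{"linear":[0.04,0,0],"twist":0,"grip":0},{"linear":[0.03,0,0],"twist":0,"grip":0},{"linear":[0.02,0,0],"twist":0,"grip":0}]'
python3 -m creep '[{"linear":[-0.1,0,0],"twist":0,"grip":0},{"linear":[-0.2,0,-0.2],"twist":0,"grip":0},{"linear":[-0.2,0,-0.2],"twist":0,"grip":0},{"linear":[-0.2,0,-0.2],"twist":0,"grip":0},{"linear":[-0.2,0,-0.2],"twist":0,"grip":0},{"linear":[-0.2,0,0],"twist":0,"grip":0},{"linear":[-0.2,0,0],"twist":0,"grip":0},{"linear":[-0.2,0,0],"twist":0,"grip":0},{"linear":[0,0,0],"twist":0,"grip":0}]'
python3 - <<'E'
from h import *
im,_=imaging.capture('top');im=im[:,:,::-1]
for c in blobs('top',im,(222,178,275,262),55):print(plane('top',cen(c),.014),cv2.contourArea(c))
p,_=imaging.capture('scene');cv2.imwrite('pics/c7.png',np.hstack([cv2.resize(im[110:270,170:310],None,fx=2.8,fy=2.8),cv2.resize(p[140:300,180:320,::-1],None,fx=2.8,fy=2.8)]))
E
```

```text
time: 38.58
position: [0.5434, 0.17, 0.0189]
eef_rot: [0.0, 0.747, 0.665, 0.0]
force: [0.2, 0.1, 0.1]
opening: 0.0004
grip_force: 0.1
time: 39.7
position: [0.5061, -0.1336, 0.1792]
eef_rot: [0.0, 0.75, 0.661, -0.0]
force: [0.1, 0.1, -0.8]
opening: 0.0003
grip_force: 0.0
[[0.46166796 0.21039568 0.014     ]] 95.5
[[0.54704961 0.20130284 0.014     ]] 100.0
[[0.6246299  0.18794399 0.014     ]] 98.0
```

View pics/c7.png

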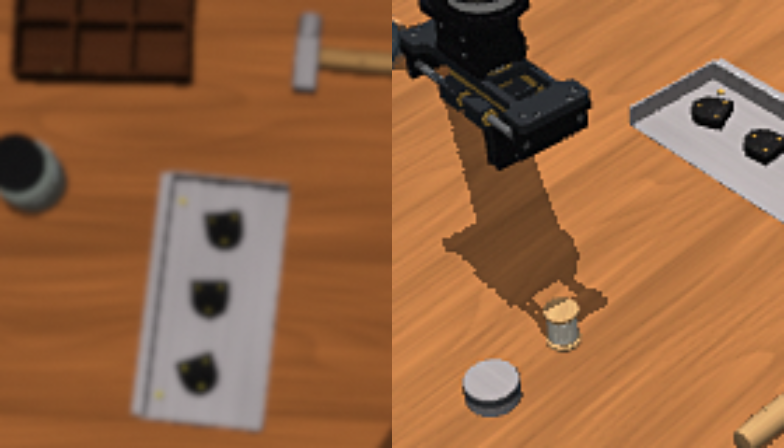

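All three heels lie flat and well inside the tray, at crop (224,229), (210,298) and (199,374). The tin, spool, hammer and glue jar are in place, and the robot is clear. Handing in.

```bash
python3 -c "from bench import order;print(order.finish_job())"
```

```text
the job is handed in; nothing more can be done
None
```

All three heel blocks were swept flat into the scrap tray and lie wholly inside it; in the last pictures the tin, spool, hammer and glue jar had not moved (the brush and nail cup were not checked again), and the job was handed in at about 40 s of the 70 s allowed.

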